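# Lock the cover in the assembly fixture with the key that fits

### The job

Lock the white cover into the assembly fixture: pick from the stand the one T-handle square key that fits the clamp's socket, push it fully home in the socket, and with it turn the clamp clockwise as far as it goes, so that it presses the cover against the stops. Leave the key standing in the socket. Leave the other keys in the stand and do not disturb anything else on the bench.

Things in the scene. Friction and masses are not known exactly. Their poses are not given: they have to be found in the camera images.
- key14: T-handle square key, upright in a hole of the stand (any of the four): square steel blade 14 mm across flats, 86 mm long, lower edge chamfered 2.5 mm, under a black flat-sided cross handle 100 x 18 x 26 mm high; about 190 g. Origin: middle of the handle's underside, on the blade's axis, on the stand's top. x: along the handle (roughly the stand's x); z: up. Flats face +-x and +-y.
- key14_tip (a point): Centre of the lower end of key14's blade, 86 mm below the origin of key14; axes as key14.
- key8: T-handle square key, upright in a hole of the stand (any of the four): square steel blade 8 mm across flats, 70 mm long, lower edge chamfered 2.5 mm, under a black flat-sided cross handle 70 x 18 x 26 mm high; about 60 g. Origin: middle of the handle's underside, on the blade's axis, on the stand's top. x: along the handle (roughly the stand's x); z: up. Flats face +-x and +-y.
- key10: T-handle square key, upright in a hole of the stand (any of the four): square steel blade 10 mm across flats, 78 mm long, lower edge chamfered 2.5 mm, under a black flat-sided cross handle 85 x 18 x 26 mm high; about 100 g. Origin: middle of the handle's underside, on the blade's axis, on the stand's top. x: along the handle (roughly the stand's x); z: up. Flats face +-x and +-y.
- key17: T-handle square key, upright in a hole of the stand (any of the four): square steel blade 17 mm across flats, 94 mm long, lower edge chamfered 2.5 mm, under a black flat-sided cross handle 115 x 18 x 26 mm high; about 290 g. Origin: middle of the handle's underside, on the blade's axis, on the stand's top. x: along the handle (roughly the stand's x); z: up. Flats face +-x and +-y.
- stand: Grey sheet-steel key stand, fixed to the bench: top plate 70 (x) x 336 (y) mm, its upper face 106 mm above the bench, with four 28 mm holes in a row along y, 84 mm apart (y = -126, -42, 42, 126 mm); below it is open at front and back. Origin: centre of the foot, on the bench.
- fixture: Assembly fixture, fixed to the bench: aluminium base plate 290 (x) x 190 (y) x 16 mm with two steel stop blocks (36 mm high above the plate) at the far (+x) end, a low steel rail on either side of the cover, and the eccentric clamp at the near end, its pivot at x = -95 mm, y = 0. Origin: centre of the plate's underside; x: from clamp to stops, z: up.
- clamp (a joint): Eccentric clamp: dark steel disc 52 mm across, 22 thick, on an upright pivot 10 mm off its centre, with a bright round head 36 mm across on the pivot. Angle in rad: 0 = open, grows as it is turned clockwise seen from above, stops at 1.20 = locked. Starts at 0 to 0.25. Friction alone (0.15 N m) keeps it where it is left; no spring.
- socket (a point): Middle of the mouth of the square socket in the clamp's head, 62 mm above the bench, opening upward: 15.8 mm across flats, 22 mm deep, mouth chamfered 3 mm. It lies on the pivot and turns with the clamp. z: up; flats face +-x and +-y: a key that fits enters at this yaw or any multiple of 90 degrees from it, with 8 degrees of play either way before it drives.
- cover: White plastic half shell, 130 x 110 x 44 mm, open side up with screw bosses inside, about 220 g, lying loose on the fixture's plate between the rails, 3 to 5.5 mm short of the stops; the clamp pushes it the rest of the way. Origin: centre of its underside.
- cover_far (a point): Middle of the cover's far (+x) face, 18 mm above its underside.
- stop_face (a point): Middle between the near faces of the two stop blocks, 34 mm above the bench; x: as the fixture's, from clamp to stops. The cover is home when cover_far is at x = 0 here.
- drill: Cordless drill standing on its battery, 196 mm high, bystander, 1.3 kg. Origin: underside of the battery, below the body's middle.
- tape: Roll of brown tape lying flat, 104 mm across, 25 mm high, bystander. Origin: centre of its underside.
- grease: Grey jar with a black lid, 60 mm across, 75 mm high, bystander. Origin: centre of its underside.
- screwdriver: Screwdriver lying on the bench, 190 mm long, bystander.
- wrench: Steel open-ended spanner lying on the bench, 170 mm long, bystander.
- spare_cover: Second white half shell like the cover, lying on the bench, bystander. Origin: centre of its underside.
- binblue: Open blue plastic bin, 200 x 130 x 75 mm, on the bench, bystander. Origin: centre of its underside.
Not all that is in view belongs to the job. Leave any red look-alike of the cover alone.

How it is judged:
By the outcome, as a careful person would: the job done as asked, in the order asked, and still so for the second after the job is handed in, with the robot touching nothing.
It also fails if it takes over 42 s, if anything falls off the work surface, if the arm or the gripper's body presses on something with over 40 N, if the wrist force passes 120 N, or if a joint passes its speed limit or range.

### The arm

A 6-joint arm with a two-finger parallel gripper is mounted at the origin on the work surface. World frame = base frame: x ahead of the robot, y to its left, z up, the work surface at z = 0. Lengths are in m, angles in degrees, forces in N, time in s.
With the tool pointing down it reaches from about 0.375 to 0.9 m from the base axis. Payload 3.1 kg.
Tool frame: the origin (TCP) lies between the finger pads; the fingertips stand 11 mm ahead of it and the grasp point (between the pads) lies 8 mm behind it; z points along the fingers, y is the line along which they close (so a half turn about z gives the same grasp; the last joint's range is limited). The gripper opens to 87 mm and grips with 3 to 60 N. Pads are 19 mm wide; open, the fingers measure 117 mm over their backs; the gripper's body (75 mm by 190 mm) begins 51 mm behind the grasp point.
Start: joints at [58.012, 30.224, 82.088, -0, 67.689, -10.227], TCP at [0.232, 0.58, 0.234] pointing down, gripper open.
Joint ranges: [-176.69, 176.69], [-43.24, 126.21], [12.49, 139.97], [-82, 262], [0, 151.66], [-163.58, 163.58]. Speed limits (degrees/s): [159.86, 159.86, 180, 180, 180, 180].

### API

Orientations are given as a 3x3 rotation matrix whose columns are the frame's x, y, z axes.
In Python, from rig import bot, viewer, workorder, models gives the robot as it stands.
- The arm moves only by the shell command python3 -m jog 'ROWS'. ROWS is JSON, a list of rows, each a list of 7 numbers: the opening, from 0 (shut) to 1 (fully open), then the shift along the tool's x, y, z in m, then the turn, a rotation vector about the tool's x, y, z in degrees. In form: [[claw, x, y, z, ax, ay, az], ...]. A call has 1 to 20 rows; each row is the pose to reach, as a shift and turn from the pose commanded when the call began, along the tool's axes at that moment; what a row does not reach only later rows make up. A row lasts 1/8 s, in which the tool goes at most 62.5 mm and 10.7 degrees, less where a joint would pass 70% of its speed; a pose out of reach is approached as far as the arm can. A call with a gripper value outside its range is refused whole. The fingers move at their own pace and stop on an object; the grip force is fixed at half the most. Time passes only in rows, so rows that repeat a pose let the fingers close. It gives the time, the measured TCP pose, the force, the opening and the grip force at its end, in the units of the state.
- bot.read_state(): the state, without advancing time (a new reading comes with each control period).
- viewer.capture(name): name is "scene" or "side" or "wrist"; returns (picture, depth): 384x512x3 uint8, blue, green, red; 384x512 float32, m along the optical axis (not along the pixel's ray), 0 where there is no reading.
- viewer.camera_info(name): a dict with "fx", "fy", "cx", "cy" (pixels), "world_to_cam" (4x4, takes a point from world to camera coordinates). Camera axes: x right, y down, z forward; pixel columns grow to the right and rows downward; lengths in m; the calibration is good to about 2 mm. A picture is of the moment at which its call begins: read the wrist's pose just before it. camera_info takes no time and is no camera call; for the wrist camera it gives the pose at the moment of the call.
- workorder.hand_in(): hands the job in; it is judged then, once.
Trained networks look in the newest picture that a camera, given by its name, has taken for a name from the list of things; names that differ only in an ending like _2 or _b are one class to them, and where a whole thing is asked for, a point or a joint stands for the part that bears it (a point fixed in the world has none). Each returns a list of dicts, best first, with "p" (0 to 1); they miss things now and then, are a little off and sometimes report something else, mostly with a low value. They report only what shows in the picture. A call takes as long as a camera call. They do not tell look-alikes from the thing itself.
- models.outline_of(camera, thing): "mask" (384x512 bool, what is visible of it).
- models.tip_of(camera, thing): "xyz" ([x, y, z] in m, in world coordinates, good to about 4 mm: a listed point, or the origin of a listed thing).
The state is a dict: "time_s": time; "joint_positions": joint angles; "qvel": joint speeds; "tau": joint torques, N m; "position": TCP position; "tcp_rot": TCP orientation; "force": force on the tool from outside, world axes, zero at the start; "moment": the same for the moment, N m; "opening": opening from 0.0 (shut) to 1.0 (fully open); "grasp_force": force on a finger pad.
Only numpy, scipy, OpenCV 4.12 (cv2) and the standard library are available. Lean on these libraries where they do the work, as an engineer would, in place of code of your own. Each camera call takes 0.05 s, during which the arm holds its last target. There are 200 camera calls.

## Working session

There is one attempt and no reset: what is moved stays moved. The work goes in short steps, Python scripts to look and compute and a shell command to move; the robot and the scene stay as the last step left them, time stands still between calls to the robot, and variables do not carry over. Pictures are saved under pics/ and viewed, at most 12 in all, crops included, and the job is handed in when it is done.

```bash
mkdir -p pics; ls; python3 - <<'E'
from rig import bot, viewer, workorder, models
import cv2, numpy as np
s=bot.read_state(); print(s["time_s"],s["position"],np.round(s["tcp_rot"],3).tolist(),s["opening"])
ims=[]
for n in ("scene","side"):
    p,d=viewer.capture(n); ims.append(p); cv2.imwrite(f"pics/{n}0.png",p); np.save(f"{n}0.npy",d)
    for t in ("key14","key8","key10","key17","stand","fixture","socket","cover","stop_face","cover_far","key14_tip"):
        print(n,t,[(round(r["p"],2),np.round(r["xyz"],3).tolist()) for r in models.tip_of(n,t)[:3]])
E
```

```text
pics
0.0 [0.23129495 0.57986464 0.23259106] [[-0.929, 0.371, -0.001], [0.371, 0.929, -0.002], [0.0, -0.002, -1.0]] 0.9973051341780096
scene key14 [(0.7, [0.508, 0.308, 0.108]), (0.57, [0.499, 0.14, 0.105]), (0.53, [0.5, 0.223, 0.109])]
scene key8 [(0.7, [0.508, 0.308, 0.108]), (0.57, [0.499, 0.14, 0.105]), (0.53, [0.5, 0.223, 0.109])]
scene key10 [(0.7, [0.508, 0.308, 0.108]), (0.57, [0.499, 0.14, 0.105]), (0.53, [0.5, 0.223, 0.109])]
scene key17 [(0.7, [0.508, 0.308, 0.108]), (0.57, [0.499, 0.14, 0.105]), (0.53, [0.5, 0.223, 0.109])]
scene stand [(0.92, [0.506, 0.266, 0.005])]
scene fixture [(0.87, [0.547, -0.211, 0.002])]
scene socket [(0.72, [0.456, -0.185, 0.061]), (0.56, [0.613, -0.236, 0.036])]
scene cover [(0.9, [0.545, -0.206, 0.016]), (0.6, [0.259, -0.249, -0.003]), (0.29, [0.549, -0.21, 0.0])]
scene stop_face [(0.61, [0.616, -0.23, 0.034])]
scene cover_far [(0.91, [0.614, -0.41, 0.021]), (0.87, [0.61, -0.237, 0.037]), (0.32, [0.718, 0.103, -0.002])]
scene key14_tip [(0.69, [0.718, 0.009, 0.002]), (0.48, [0.501, 0.138, 0.027])]
side key14 [(0.71, [0.549, -0.21, 0.018]), (0.68, [0.499, 0.223, 0.106]), (0.57, [0.509, 0.303, 0.103])]
side key8 [(0.71, [0.549, -0.21, 0.018]), (0.68, [0.499, 0.223, 0.106]), (0.57, [0.509, 0.303, 0.103])]
side key10 [(0.71, [0.549, -0.21, 0.018]), (0.68, [0.499, 0.223, 0.106]), (0.57, [0.509, 0.303, 0.103])]
side key17 [(0.71, [0.549, -0.21, 0.018]), (0.68, [0.499, 0.223, 0.106]), (0.57, [0.509, 0.303, 0.103])]
side stand [(0.66, [0.506, 0.262, 0.001])]
side fixture [(0.76, [0.548, -0.21, -0.0]), (0.74, [0.462, 0.009, 0.002])]
side socket [(0.62, [0.456, -0.182, 0.064])]
side cover [(0.73, [0.456, -0.184, 0.06]), (0.69, [0.259, -0.252, -0.0]), (0.68, [0.548, -0.21, 0.018])]
side stop_face [(0.96, [0.618, -0.231, 0.035])]
side cover_far [(0.94, [0.619, -0.41, 0.018]), (0.65, [0.266, -0.186, 0.02]), (0.59, [0.614, -0.231, 0.033])]
side key14_tip []
```

View pics/scene0.png

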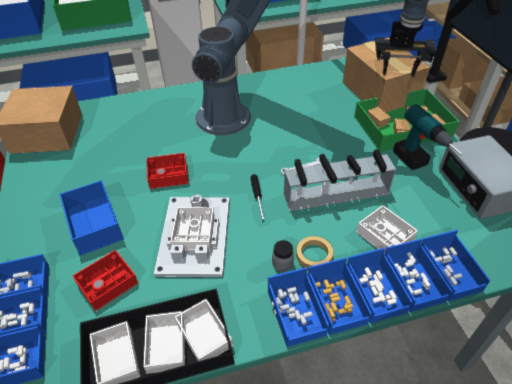

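View pics/side0.png

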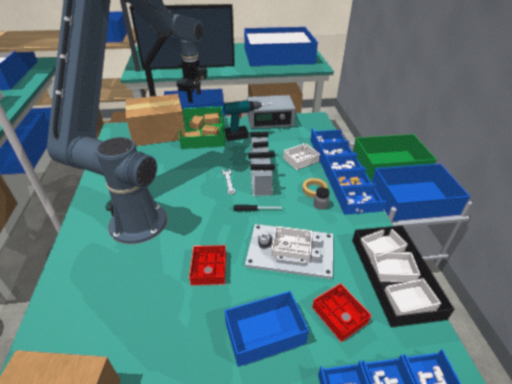

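The scene view shows the four keys in the stand at about (298,170), (327,168), (351,163) and (380,160), with the clamp at about (197,203) in front of the cover. The side view agrees. Next I measure the handles from depth.

```bash
cat > h.py <<'E'
import numpy as np, cv2
def cloud(d,ci):
    v,u=np.nonzero(d>0); z=d[v,u]
    P=np.stack([(u-ci["cx"])/ci["fx"]*z,(v-ci["cy"])/ci["fy"]*z,z,np.ones_like(z)])
    return (np.linalg.inv(ci["world_to_cam"])@P)[:3].T,u,v
E
python3 - <<'E'
from rig import viewer
from h import *
for n in ("scene","side"):
    P,u,v=cloud(np.load(n+"0.npy"),viewer.camera_info(n))
    for y in (.138,.222,.306,.39):
        m=(abs(P[:,1]-y)<.035)&(abs(P[:,0]-.505)<.09)&(P[:,2]>.124)&(P[:,2]<.14)
        Q=P[m]
        if len(Q)<5: continue
        (c,wh,a)=cv2.minAreaRect(Q[:,:2].astype(np.float32)*1000)
        print(n,y,m.sum(),np.round(c,1),np.round(wh,1),round(a,1),np.percentile(Q[:,2],[5,50,95]).round(4))
E
```

```text
scene 0.138 144 [500.3 136.4] [ 17.7 100.3] 82.9 [0.1253 0.1301 0.1331]
scene 0.222 166 [506.3 222. ] [ 18.7 115.2] 88.1 [0.1253 0.13   0.1335]
scene 0.306 100 [514.4 304.3] [74.2 18.7] 2.4 [0.1255 0.1296 0.1337]
scene 0.39 119 [519.6 388.3] [18.7 85. ] 82.7 [0.125  0.13   0.1337]
side 0.138 82 [494.1 133.1] [18.6 96.6] 82.1 [0.1255 0.1294 0.1342]
side 0.222 87 [501.3 217.5] [ 22.9 110.1] 87.5 [0.125  0.1295 0.1336]
side 0.306 48 [511.2 298.5] [68.8 23.7] 3.6 [0.1258 0.1292 0.1333]
side 0.39 49 [514.6 381.9] [17.8 82.7] 79.9 [0.1252 0.1301 0.1334]
```

key14 is clearly the one nearest the fixture: handle 100 mm long, centre about (0.499, 0.136), yaw about -7°. I'll hover above it and look with the wrist camera.

```bash
python3 -m jog '[[1,0,0,-0.03,0,0,0],[0.6,-0.414,-0.313,-0.03,0,0,-14.7],[0.6,-0.414,-0.313,-0.03,0,0,-14.7],[0.6,-0.414,-0.313,-0.03,0,0,-14.7],[0.6,-0.414,-0.313,-0.03,0,0,-14.7],[0.6,-0.414,-0.313,-0.03,0,0,-14.7],[0.6,-0.414,-0.313,-0.03,0,0,-14.7],[0.6,-0.414,-0.313,-0.03,0,0,-14.7],[0.6,-0.414,-0.313,-0.03,0,0,-14.7],[0.6,-0.414,-0.313,-0.03,0,0,-14.7],[0.6,-0.414,-0.313,-0.03,0,0,-14.7],[0.6,-0.414,-0.313,-0.03,0,0,-14.7],[0.6,-0.414,-0.313,-0.03,0,0,-14.7],[0.6,-0.414,-0.313,-0.03,0,0,-14.7]]'
cat > handle.py <<'E'
from rig import bot, viewer
from h import *
s=bot.read_state(); ci=viewer.camera_info("wrist"); p,d=viewer.capture("wrist"); cv2.imwrite("pics/w1.png",p)
P,u,v=cloud(d,ci)
m=(abs(P[:,1]-.136)<.04)&(abs(P[:,0]-.5)<.09)&(P[:,2]>.122)&(P[:,2]<.142)
Q=P[m]; c,wh,a=cv2.minAreaRect(Q[:,:2].astype(np.float32)*1000)
print(s["position"],np.round(s["tcp_rot"],3).tolist(),s["joint_positions"])
print(m.sum(),c,wh,a,np.median(Q[:,2]),np.round(np.linalg.inv(ci["world_to_cam"]),3).tolist())
E
python3 handle.py
```

```text
time_s: 2.95
position: [0.4995, 0.1375, 0.2636]
tcp_rot: [[-0.993, 0.121, -0.0], [0.121, 0.993, 0.0], [0.0, 0.0, -1.0]]
force: [-0.0, -0.9, 0.4]
opening: 0.601
grasp_force: 0.0
[0.49947128 0.13745778 0.26361393] [[-0.993, 0.121, -0.0], [0.121, 0.993, 0.0], [0.0, 0.0, -1.0]] [ 3.00976975e+00  1.98352471e+01  9.52189448e+01  9.19426751e-03
  6.49543692e+01 -8.00510277e+01]
1862 (494.09619140625, 135.24758911132812) (17.603302001953125, 98.45315551757812) 83.32351684570312 0.13099490902782426 [[0.122, 0.959, 0.255, 0.43], [0.993, -0.118, -0.032, 0.145], [-0.0, 0.257, -0.966, 0.415], [0.0, 0.0, 0.0, 1.0]]
```

View pics/w1.png

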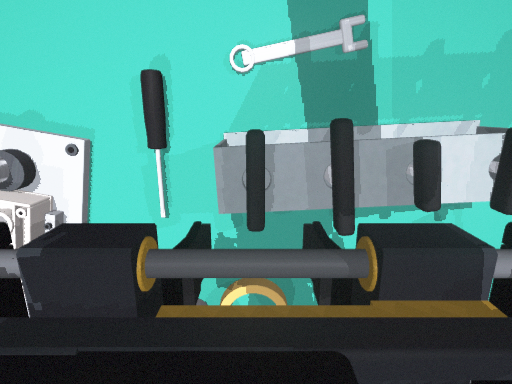

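The wrist view shows key14's handle at pixels (256,130–230), second to key17 at (342,175); the clamp is at the left edge, about (15,170). The yaw is right, so I descend and grip.

```bash
python3 -m jog '[[0.6,0.0037,-0.0025,0.05,0,0,0],[0.6,0.0037,-0.0025,0.10,0,0,0],[0.6,0.0037,-0.0025,0.13,0,0,0],[0.6,0.0037,-0.0025,0.1425,0,0,0],[0.6,0.0037,-0.0025,0.1425,0,0,0],[0.2,0.0037,-0.0025,0.1425,0,0,0],[0,0.0037,-0.0025,0.1425,0,0,0],[0,0.0037,-0.0025,0.1425,0,0,0],[0,0.0037,-0.0025,0.1425,0,0,0],[0,0.0037,-0.0025,0.1425,0,0,0],[0,0.0037,-0.0025,0.1425,0,0,0]]'
```

```text
time_s: 4.38
position: [0.4964, 0.1345, 0.1215]
tcp_rot: [[-0.992, 0.123, 0.001], [0.123, 0.992, 0.0], [-0.001, 0.0, -1.0]]
force: [-1.3, 1.7, 4.4]
opening: 0.204
grasp_force: 30.0
```

```bash
python3 -m jog '[[0,0,0,-0.02,0,0,0],[0,0,0,-0.05,0,0,0],[0,0,0,-0.09,0,0,0],[0,0,0,-0.12,0,0,0],[0,0,-0.02,-0.13,0,0,2],[0,0,-0.05,-0.13,0,0,4],[0,0,-0.09,-0.13,0,0,7],[0,0,-0.13,-0.13,0,0,10],[0,0,-0.17,-0.13,0,0,13],[0,0.001,-0.21,-0.13,0,0,15],[0,0.001,-0.25,-0.13,0,0,15],[0,0.001,-0.28,-0.13,0,0,15],[0,0.001,-0.305,-0.13,0,0,15],[0,0.001,-0.321,-0.13,0,0,15],[0,0.001,-0.321,-0.13,0,0,15],[0,0.001,-0.321,-0.13,0,0,15]]'
cat > look.py <<'E'
import sys
from rig import bot, viewer, models
from h import *
n=sys.argv[1]
s=bot.read_state(); ci=viewer.camera_info("wrist"); p,d=viewer.capture("wrist")
np.savez(n+".npz",p=p,d=d,T=ci["world_to_cam"],K=[ci["fx"],ci["fy"],ci["cx"],ci["cy"]])
cv2.imwrite(f"pics/{n}.png",p)
print(s["time_s"],s["position"],np.round(s["tcp_rot"],3).tolist(),np.round(s["joint_positions"],1),s["force"],s["opening"])
for t in ("socket","key14_tip"):
    print(t,[(round(r["p"],2),np.round(r["xyz"],4).tolist()) for r in models.tip_of("wrist",t)[:3]])
T=ci["world_to_cam"]
for X in ((.456,-.184,.062),s["position"]-[0,0,.1015]):
    q=T@np.r_[X,1]; print(X,"->px",ci["fx"]*q[0]/q[2]+ci["cx"],ci["fy"]*q[1]/q[2]+ci["cy"],q[2])
E
python3 look.py w2
```

```text
time_s: 6.38
position: [0.4554, -0.1832, 0.2507]
tcp_rot: [[-0.927, 0.375, -0.001], [0.375, 0.927, 0.001], [0.001, 0.001, -1.0]]
force: [0.0, -0.0, -1.7]
opening: 0.206
grasp_force: 30.0
6.375 [ 0.45536218 -0.18322866  0.25072751] [[-0.927, 0.375, -0.001], [0.375, 0.927, 0.001], [0.001, 0.001, -1.0]] [ -35.    18.6   99.7    0.    61.8 -103. ] [ 0.03430261 -0.00612711 -1.71529862] 0.2063764040567518
socket []
key14_tip []
(0.456, -0.184, 0.062) ->px 257.1195811642279 177.068142646447 0.3464512329170095
[ 0.45536218 -0.18322866  0.14922751] ->px 257.8932510827793 196.88675640049598 0.2619029998429224
```

View pics/w2.png

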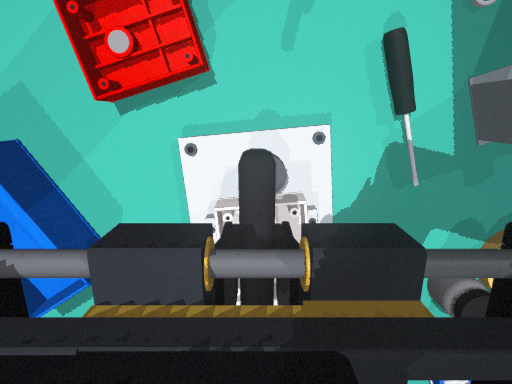

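The handle hides the clamp (handle at pixels x 238–276, rows 148–230). I sidestep 60 mm along the tool's y to see the socket beside it.

```bash
python3 -m jog '[[0,0,0.03,0,0,0,0],[0,0,0.06,0,0,0,0],[0,0,0.06,0,0,0,0],[0,0,0.06,0,0,0,0]]'
python3 look.py w3; python3 - <<'E'
from h import *
z=np.load("w3.npz"); K=z["K"]; ci=dict(fx=K[0],fy=K[1],cx=K[2],cy=K[3],world_to_cam=z["T"])
P,u,v=cloud(z["d"],ci)
m=(P[:,2]>.25)&(P[:,2]<.275)&(v<230)&(abs(u-256)<40); Q=P[m]
c,wh,a=cv2.minAreaRect(Q[:,:2].astype(np.float32)*1000); print("handle",m.sum(),c,wh,a,np.median(Q[:,2])); print(cv2.boxPoints((c,wh,a)).round(1).tolist())
h=(abs(P[:,2]-.062)<.004)&(np.hypot(P[:,0]-.456,P[:,1]+.184)<.03); Q=P[h]
(cx,cy),r=cv2.minEnclosingCircle(Q[:,:2].astype(np.float32)*1000); print("head",h.sum(),cx,cy,r,np.median(Q[:,2]))
q=z["T"]@[.456,-.184,.062,1]; x=int(K[0]*q[0]/q[2]+K[2]); y=int(K[1]*q[1]/q[2]+K[3]); print(x,y)
s=z["p"][max(0,y-60):y+60,max(0,x-80):x+80]; cv2.imwrite("pics/w3c.png",cv2.resize(s,None,fx=5,fy=5,interpolation=cv2.INTER_CUBIC))
E
```

```text
time_s: 7.02
position: [0.4782, -0.1285, 0.2511]
tcp_rot: [[-0.927, 0.374, -0.0], [0.374, 0.927, -0.001], [-0.0, -0.001, -1.0]]
force: [0.0, -0.1, -2.0]
opening: 0.206
grasp_force: 30.0
7.025 [ 0.47820298 -0.12846929  0.25112771] [[-0.927, 0.374, -0.0], [0.374, 0.927, -0.001], [-0.0, -0.001, -1.0]] [-28.   18.9  99.1  -0.   61.9 -96. ] [ 0.02249711 -0.09833254 -1.95573485] 0.20638404106526612
socket [(0.89, [0.4603, -0.1815, 0.0659])]
key14_tip []
(0.456, -0.184, 0.062) ->px 204.81035405002407 176.207792719606 0.34663523810429725
[ 0.47820298 -0.12846929  0.14962771] ->px 258.0612406378054 196.72344087237943 0.26183788218463244
handle 2842 (448.7901611328125, -118.11886596679688) (35.022254943847656, 41.56884002685547) 68.6878433227539 0.2605955997008393
[[423.1000061035156, -126.9000015258789], [461.79998779296875, -142.0], [474.5, -109.4000015258789], [435.79998779296875, -94.30000305175781]]
head 584 456.6907653808594 -184.83914184570312 18.024147033691406 0.06125174106068515
204 176
```

View pics/w3c.png

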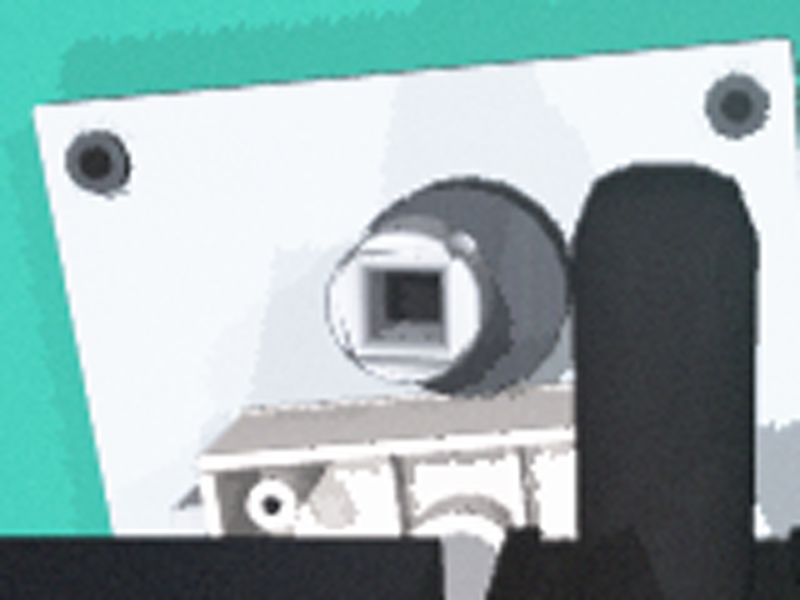

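The crop shows the socket mouth at about (362–450, 268–348), square to the image axes, so the key's yaw matches it already. The head fits a circle of 18 mm at (0.4567, -0.1848). Next I find where the blade's axis lies relative to the TCP, from the handle's visible end and from the fixed cameras.

```bash
python3 - <<'E'
from rig import bot,viewer,models
from h import *
s=bot.read_state(); R=s["tcp_rot"]; t=s["position"]
z=np.load("w3.npz"); K=z["K"]; ci=dict(fx=K[0],fy=K[1],cx=K[2],cy=K[3],world_to_cam=z["T"])
P,u,v=cloud(z["d"],ci); L=(P-t)@R
m=(abs(L[:,1])<14)&(abs(L[:,2]+.0105)<.003)&(v<222)&(abs(u-256)<30); Q=L[m]*1000
print("wrist handle n,xmax,y range,z",m.sum(),np.percentile(Q[:,0],[95,99,100]).round(1),np.percentile(Q[:,1],[1,50,99]).round(1),np.median(Q[:,2]))
# socket square edge direction: min-area rect of the dark interior
p=z["p"]; 
for n in ("scene","side"):
    ci=viewer.camera_info(n); p,d=viewer.capture(n); 
    print(n,[(round(r["p"],2),((np.array(r["xyz"])-t)@R*1000).round(1)) for r in models.tip_of(n,"key14_tip")[:3]])
    P,u,v=cloud(d,ci); L=(P-t)@R*1000
    b=(L[:,2]>30)&(L[:,2]<110)&(abs(L[:,0])<25)&(abs(L[:,1])<25); B=L[b]
    print("blade n",b.sum(),"zmax",B[:,2].max(),"x",np.percentile(B[:,0],[2,50,98]).round(1),"y",np.percentile(B[:,1],[2,50,98]).round(1))
    for lo in (30,55,80):
        k=B[(B[:,2]>lo)&(B[:,2]<lo+25)]; print(lo,len(k),np.median(k,0).round(1))
    h=(L[:,2]>-13)&(L[:,2]<15)&(abs(L[:,1])<9)&(abs(L[:,0])<70); print("handle x",np.percentile(L[h][:,0],[0,1,99,100]).round(1))
    C=np.linalg.inv(ci["world_to_cam"])[:3]; print("cam in tool",((C[:,3]-t)@R).round(2))
    q=ci["world_to_cam"]@np.r_[t,1]; x=int(ci["fx"]*q[0]/q[2]+ci["cx"]); y=int(ci["fy"]*q[1]/q[2]+ci["cy"])
    c=p[max(0,y-30):y+70,max(0,x-50):x+50]; cv2.imwrite(f"pics/{n}1.png",cv2.resize(c,None,fx=5,fy=5))
a,b=cv2.imread("pics/scene1.png"),cv2.imread("pics/side1.png"); hh=min(len(a),len(b)); cv2.imwrite("pics/both1.png",cv2.resize(np.hstack([a[:hh],b[:hh]]),(800,400)))
E
```

```text
wrist handle n,xmax,y range,z 2127 [48.9 50.3 51.1] [-8.2 -0.8  7.1] -9.772031978771304
scene [(0.66, array([-1.7, -4.5, 96.1]))]
blade n 93 zmax 101.80354362470258 x [-8.9 -5.6  5.6] y [-4.8  5.   9.6]
30 25 [-5.6  7.5 45. ]
55 39 [-5.8  3.4 65.9]
80 29 [-5.2  3.3 89.9]
handle x [-51.3 -51.1  24.7  29.2]
cam in tool [-0.9   0.24 -0.8 ]
side [(0.53, array([  3.7,   5.5, 102.6]))]
blade n 76 zmax 101.17891168425142 x [-6.2 -0.1  7.4] y [-10.   -6.4   2.8]
30 28 [ 0.4 -6.5 44.4]
55 25 [-0.2 -6.3 67.8]
80 23 [-0.7 -6.3 88.4]
handle x [-48.9 -48.9  42.5  48. ]
cam in tool [-0.18 -0.86 -0.7 ]
```

View pics/both1.png

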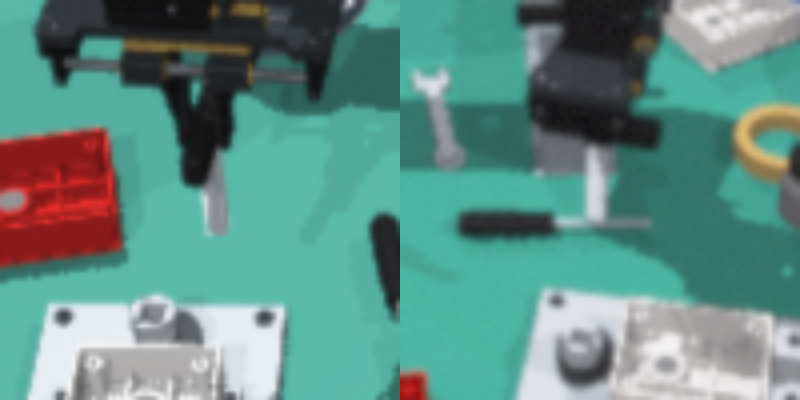

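The handle spans about ±50 mm about the TCP and the blade is centred within 1 mm, so the key axis is at the TCP. I go above the socket and descend slowly.

```bash
python3 -m jog '[[0,-0.001,-0.03,0,0,0,0],[0,-0.001,-0.0597,0,0,0,0],[0,-0.001,-0.0597,0.03,0,0,0],[0,-0.001,-0.0597,0.06,0,0,0],[0,-0.001,-0.0597,0.078,0,0,0],[0,-0.001,-0.0597,0.083,0,0,0],[0,-0.001,-0.0597,0.087,0,0,0],[0,-0.001,-0.0597,0.09,0,0,0],[0,-0.001,-0.0597,0.093,0,0,0],[0,-0.001,-0.0597,0.095,0,0,0],[0,-0.001,-0.0597,0.095,0,0,0]]'
```

```text
time_s: 8.75
position: [0.4575, -0.1847, 0.1563]
tcp_rot: [[-0.927, 0.376, 0.002], [0.376, 0.927, -0.001], [-0.002, -0.0, -1.0]]
force: [1.9, -1.5, -2.9]
opening: 0.201
grasp_force: 30.0
```

```bash
python3 -m jog '[[0,0,0,0.004,0,0,0],[0,0,0,0.008,0,0,0],[0,0,0,0.011,0,0,0],[0,0,0,0.013,0,0,0],[0,0,0,0.0145,0,0,0],[0,0,0,0.0155,0,0,0],[0,0,0,0.0155,0,0,0]]'
```

```text
time_s: 9.62
position: [0.4574, -0.1847, 0.1414]
tcp_rot: [[-0.927, 0.376, 0.002], [0.376, 0.927, -0.001], [-0.002, -0.0, -1.0]]
force: [2.1, -1.1, 5.5]
opening: 0.205
grasp_force: 30.0
```

Home: TCP height and an upward force of about 7 N agree with the socket floor. Now turn clockwise.

```bash
python3 -m jog '[[0,0,0,0,0,0,6],[0,0,0,0,0,0,12],[0,0,0,0,0,0,18],[0,0,0,0,0,0,24],[0,0,0,0,0,0,30],[0,0,0,0,0,0,36],[0,0,0,0,0,0,40],[0,0,0,0,0,0,40]]'; python3 -c "
from rig import bot
s=bot.read_state();print(s['moment'],s['joint_positions'])"
```

```text
time_s: 10.62
position: [0.4576, -0.185, 0.1414]
tcp_rot: [[-0.47, 0.883, 0.002], [0.883, 0.47, -0.002], [-0.003, 0.001, -1.0]]
force: [2.3, -1.0, 5.7]
opening: 0.201
grasp_force: 30.0
[-0.28764213 -0.66434091  0.17373734] [-3.49961835e+01  2.84229994e+01  1.05939666e+02 -2.68592381e-02
  4.54667176e+01 -6.30021261e+01]
```

```bash
python3 -m jog '[[0,0,0,0,0,0,6],[0,0,0,0,0,0,12],[0,0,0,0,0,0,16],[0,0,0,0,0,0,20],[0,0,0,0,0,0,23],[0,0,0,0,0,0,25],[0,0,0,0,0,0,25]]'; python3 -c "
from rig import bot
s=bot.read_state();print(s['moment'],s['joint_positions'])"
```

```text
time_s: 11.5
position: [0.4572, -0.1852, 0.1414]
tcp_rot: [[-0.054, 0.999, 0.001], [0.999, 0.054, -0.002], [-0.002, 0.001, -1.0]]
force: [1.9, -2.1, 5.8]
opening: 0.202
grasp_force: 30.0
[-0.52027049 -0.40870321  0.18631031] [-3.50136119e+01  2.84178477e+01  1.05952762e+02 -8.89911163e-02
  4.55013701e+01 -3.80246187e+01]
```

```bash
python3 -m jog '[[0,0,0,0,0,0,2],[0,0,0,0,0,0,4],[0,0,0,0,0,0,6],[0,0,0,0,0,0,6]]'; python3 -c "
from rig import bot
s=bot.read_state();print(s['moment'],s['joint_positions'])"
```

```text
time_s: 12.0
position: [0.457, -0.1851, 0.1414]
tcp_rot: [[0.051, 0.999, 0.001], [0.999, -0.051, -0.002], [-0.002, 0.001, -1.0]]
force: [2.1, -2.4, 6.2]
opening: 0.204
grasp_force: 30.0
[-0.504486   -0.31506992  0.14601381] [-3.50148348e+01  2.84153662e+01  1.05962732e+02 -9.81410998e-02
  4.55133482e+01 -3.20249768e+01]
```

```bash
python3 -m jog '[[0,0,0,0,0,0,2],[0,0,0,0,0,0,4],[0,0,0,0,0,0,5],[0,0,0,0,0,0,5]]'; python3 -c "
from rig import bot
s=bot.read_state();print(s['moment'],s['joint_positions'])"
```

```text
time_s: 12.5
position: [0.457, -0.1851, 0.1414]
tcp_rot: [[0.137, 0.991, 0.001], [0.991, -0.137, -0.002], [-0.002, 0.001, -1.0]]
force: [1.5, -1.7, 6.4]
opening: 0.204
grasp_force: 30.1
[-0.54030335 -0.30465111  0.30516108] [-35.01228375  28.4179939  105.96433067  -0.1207727   45.51873921
 -27.06117943]
```

```bash
python3 -m jog '[[0,0,0,0,0,0,2],[0,0,0,0,0,0,4],[0,0,0,0,0,0,4]]'; python3 - <<'E'
from rig import bot,viewer,models
from h import *
s=bot.read_state();print(s['moment'],s["force"],s['joint_positions'][5])
im=[]
for n in ("scene","side"):
    p,d=viewer.capture(n); ci=viewer.camera_info(n)
    print(n,[[(round(r["p"],2),np.round(r["xyz"],4).tolist()) for r in models.tip_of(n,t)[:2]] for t in ("cover_far","stop_face","cover")])
    q=ci["world_to_cam"]@[.53,-.2,.06,1]; x=int(ci["fx"]*q[0]/q[2]+ci["cx"]); y=int(ci["fy"]*q[1]/q[2]+ci["cy"])
    im.append(cv2.resize(p[y-50:y+50,x-50:x+50],(400,400),interpolation=cv2.INTER_CUBIC))
cv2.imwrite("pics/both2.png",np.hstack(im))
p,d=viewer.capture("wrist"); cv2.imwrite("pics/w4.png",p)
E
```

```text
time_s: 12.88
position: [0.4568, -0.1851, 0.1414]
tcp_rot: [[0.204, 0.979, 0.0], [0.979, -0.204, -0.002], [-0.002, 0.001, -1.0]]
force: [1.7, -2.7, 7.3]
opening: 0.204
grasp_force: 30.3
[-0.44829328 -0.30725127  0.63965037] [ 1.72773575 -2.66250182  7.31010819] -23.118229019794796
scene [[(0.86, [0.2704, -0.1845, 0.0198]), (0.81, [0.6185, -0.2339, 0.0372])], [(0.79, [0.6179, -0.232, 0.0343])], [(0.97, [0.6464, -0.4696, 0.0037]), (0.84, [0.5529, -0.2088, 0.0176])]]
side [[(0.88, [0.2639, -0.1875, 0.0192]), (0.69, [0.6165, -0.232, 0.0318])], [(0.85, [0.6176, -0.2339, 0.0342])], [(0.88, [0.551, -0.2109, 0.0159]), (0.75, [0.709, 0.3409, 0.001])]]
```

View pics/both2.png

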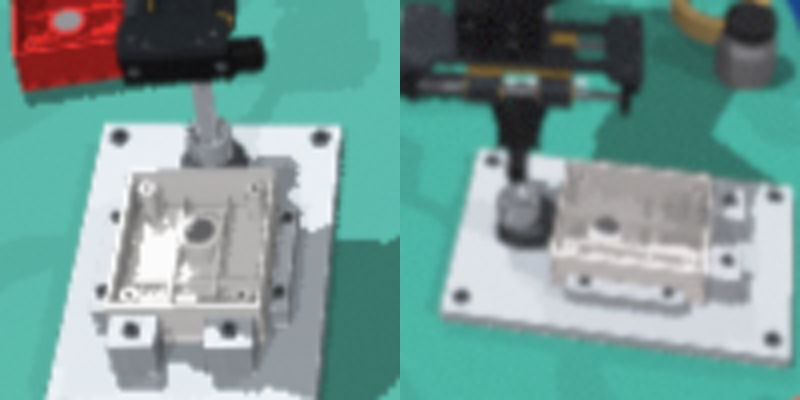

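View pics/w4.png

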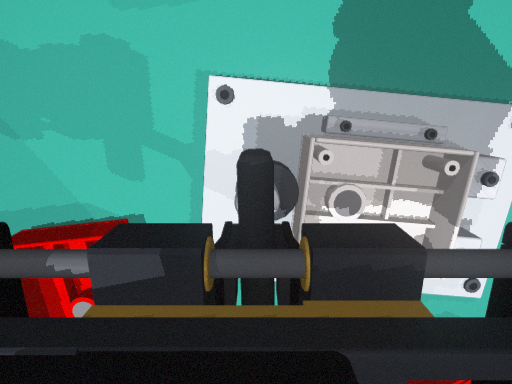

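The cover now sits against both stop blocks (cover front edge and blocks touching at about (130,310) and (230,310) in the left crop), and the torque is rising. I go on a bit to be sure of the hard stop.

```bash
python3 -m jog '[[0,0,0,0,0,0,2],[0,0,0,0,0,0,4],[0,0,0,0,0,0,4]]'; python3 -c "
from rig import bot
s=bot.read_state();print(s['moment'],s['force'],s['joint_positions'][5])"
```

```text
time_s: 13.7
position: [0.4567, -0.1848, 0.1414]
tcp_rot: [[0.271, 0.963, -0.0], [0.963, -0.271, -0.002], [-0.002, 0.0, -1.0]]
force: [1.3, -0.1, 7.0]
opening: 0.212
grasp_force: 31.5
[-0.28904993 -0.23144308  0.78936507] [ 1.29528982 -0.08267338  7.00571745] -19.15409253712226
```

```bash
python3 - <<'E'
from rig import bot,viewer
from h import *
s=bot.read_state(); R=s["tcp_rot"]; t=s["position"]
ci=viewer.camera_info("wrist"); p,d=viewer.capture("wrist"); P,u,v=cloud(d,ci); L=(P-t)@R*1000
def edges(L,u,v):
    m=(abs(L[:,2]+10)<3)&(v<215)&(abs(u-256)<40); Q=L[m]; out=[]
    for lo,hi in((20,27),(27,34),(34,41)):
        k=Q[(Q[:,0]>lo)&(Q[:,0]<hi)]
        if len(k)>20: out.append(((lo+hi)/2,*np.percentile(k[:,1],[2,98]).round(1)))
    return out
print("now",edges(L,u,v))
z=np.load("w3.npz");K=z["K"];P3,u3,v3=cloud(z["d"],dict(fx=K[0],fy=K[1],cx=K[2],cy=K[3],world_to_cam=z["T"]))
R3=np.array([[-.927,.374,0],[.374,.927,0],[0,0,-1]]); print("before",edges((P3-[.4782,-.1285,.2511])@R3*1000,u3,v3))
# disc top 16..?: list heights near the pivot, fit circle to disc top rim
for n in("wrist","scene","side"):
    if n!="wrist": ci=viewer.camera_info(n); p,d=viewer.capture(n); P,u,v=cloud(d,ci)
    near=np.hypot(P[:,0]-.457,P[:,1]+.185)<.05
    m=near&(P[:,2]>.022)&(P[:,2]<.050)
    hh=np.histogram(P[near,2],np.arange(.01,.07,.004)); print(n,hh[0].tolist())
    np.save(f"disc_{n}.npy",P[m])
    if n!="wrist": continue
# cover near face & plate edge direction in fixture coordinates
E
```

```text
now [(23.5, np.float64(-9.5), np.float64(6.1)), (30.5, np.float64(-9.8), np.float64(5.5)), (37.5, np.float64(-10.3), np.float64(5.0))]
before [(23.5, np.float64(-8.7), np.float64(6.4)), (30.5, np.float64(-8.7), np.float64(6.4)), (37.5, np.float64(-9.0), np.float64(6.4))]
wrist [30, 3338, 141, 46, 57, 85, 71, 1066, 52, 73, 65, 102, 474, 40]
scene [33, 92, 27, 8, 23, 16, 32, 42, 29, 21, 31, 53, 51, 14]
side [65, 159, 30, 10, 14, 20, 18, 43, 14, 8, 11, 20, 40, 14]
```

```bash
cat > disc.py <<'E'
from rig import bot,viewer
from h import *
def psi(P,tag):
    Pv=P[(abs(P[:,2]-.0615)<.003)&(np.hypot(P[:,0]-.4565,P[:,1]+.1845)<.022)]
    Q=P[(P[:,2]>.035)&(P[:,2]<.0415)&(np.hypot(P[:,0]-.4567,P[:,1]+.1848)<.038)]; Q=Q[abs(Q[:,2]-np.median(Q[:,2]))<.0015,:2]
    hull=cv2.convexHull(Q.astype(np.float32))[:,0]
    best=[]
    for a in np.arange(-180,180,1):
        c=np.array([.4567,-.1848])+.010*np.array([np.cos(np.radians(a)),np.sin(np.radians(a))])
        r=np.hypot(*(Q-c).T); best.append((np.mean(r>.0265),a))
    b=np.array(best); lo=b[:,0].min(); ok=b[b[:,0]<=lo+.004,1]; print(tag,len(Q),"frac out",lo.round(4),"psi",ok.min(),ok.max(),np.median(ok))
    (x,y),r=cv2.minEnclosingCircle(Q.astype(np.float32)); print("  mec",x,y,r,"dir",np.degrees(np.arctan2(y+.1848,x-.4567)))
if __name__=="__main__":
    z=np.load("w3.npz");K=z["K"];psi(cloud(z["d"],dict(fx=K[0],fy=K[1],cx=K[2],cy=K[3],world_to_cam=z["T"]))[0],"before")
    ci=viewer.camera_info("wrist"); p,d=viewer.capture("wrist"); cv2.imwrite("pics/w5.png",p); psi(cloud(d,ci)[0],"now")
    for n in("scene","side"): psi(np.load(f"disc_{n}.npy"),n)
E
python3 disc.py
```

```text
before 793 frac out 0.0265 psi 55.0 68.0 61.5
  mec 0.46555736660957336 -0.1833052933216095 0.03380919620394707 dir 9.578586845604788
now 995 frac out 0.008 psi -6.0 4.0 -1.0
  mec 0.47354093194007874 -0.18606072664260864 0.02526712790131569 dir -4.281225685230091
scene 20 frac out 0.0 psi 14.0 49.0 31.5
  mec 0.46501046419143677 -0.17995300889015198 0.025090184062719345 dir 30.252426370524923
side 35 frac out 0.0 psi -10.0 0.0 -5.0
  mec 0.4686274528503418 -0.1867435872554779 0.025240788236260414 dir -9.255045476457289
```

The clamp has turned about 62°, which is all it had left, so it is at the stop. I unload within the play, release and retreat upward.

```bash
python3 -m jog '[[0,0,0,0,0,0,-3],[0,0,0,0,0,0,-6],[0,0,0,0,0,0,-8],[0.3,0,0,0,0,0,-8],[0.5,0,0,0,0,0,-8],[0.6,0,0,0,0,0,-8],[0.6,0,0,0,0,0,-8],[0.6,0,0,-0.01,0,0,-8],[0.6,0,0,-0.03,0,0,-8],[0.6,0,0,-0.06,0,0,-8],[0.6,0,0,-0.10,0,0,-8],[0.6,0.0,0,-0.14,0,0,-8],[0.6,0.0,0,-0.14,0,0,-8]]'; python3 look.py w6; python3 disc.py; python3 - <<'E'
from rig import viewer
from h import *
im=[]
for n in ("scene","side"):
    p,d=viewer.capture(n); ci=viewer.camera_info(n)
    P,u,v=cloud(d,ci); m=(np.hypot(P[:,0]-.457,P[:,1]+.185)<.07)&(P[:,2]>.142)&(P[:,2]<.162); c,wh,a=cv2.minAreaRect(P[m][:,:2].astype(np.float32)*1000); print(n,m.sum(),c,wh,a,np.percentile(P[m][:,2],[5,50,95]).round(4))
    q=ci["world_to_cam"]@[.53,-.2,.08,1]; x=int(ci["fx"]*q[0]/q[2]+ci["cx"]); y=int(ci["fy"]*q[1]/q[2]+ci["cy"])
    im.append(cv2.resize(p[y-60:y+60,x-60:x+60],(400,400),interpolation=cv2.INTER_CUBIC))
cv2.imwrite("pics/both3.png",np.hstack(im))
E
```

```text
time_s: 15.52
position: [0.4585, -0.1854, 0.2844]
tcp_rot: [[0.14, 0.99, 0.007], [0.99, -0.14, -0.005], [-0.004, 0.008, -1.0]]
force: [0.2, -0.3, 0.0]
opening: 0.6
grasp_force: 0.0
15.525 [ 0.45851878 -0.18543715  0.28440453] [[0.14, 0.99, 0.007], [0.99, -0.14, -0.005], [-0.004, 0.008, -1.0]] [-35.   16.3  97.   -0.   66.2 -26.9] [ 0.21451551 -0.33071306  0.0393617 ] 0.6002092936756791
socket [(0.97, [0.4566, -0.1841, 0.0656])]
key14_tip []
(0.456, -0.184, 0.062) ->px 253.09318654912576 168.25715147806724 0.37791951041456523
[ 0.45851878 -0.18543715  0.18290453] ->px 255.82695679829 195.21588327301575 0.26151069462459325
before 793 frac out 0.0265 psi 55.0 68.0 61.5
  mec 0.46555736660957336 -0.1833052933216095 0.03380919620394707 dir 9.578586845604788
now 462 frac out 0.0087 psi -5.0 2.0 -1.5
  mec 0.4726419448852539 -0.1844252198934555 0.025197725743055344 dir 1.3467217386858765
scene 20 frac out 0.0 psi 14.0 49.0 31.5
  mec 0.46501046419143677 -0.17995300889015198 0.025090184062719345 dir 30.252426370524923
side 35 frac out 0.0 psi -10.0 0.0 -5.0
  mec 0.4686274528503418 -0.1867435872554779 0.025240788236260414 dir -9.255045476457289
scene 194 (460.9126281738281, -182.26473999023438) (23.297760009765625, 99.65082550048828) 0.892895519733429 [0.1434 0.1493 0.1528]
side 123 (457.50830078125, -188.17022705078125) (97.43509674072266, 18.285884857177734) 88.85055541992188 [0.145  0.1505 0.1535]
```

View pics/both3.png

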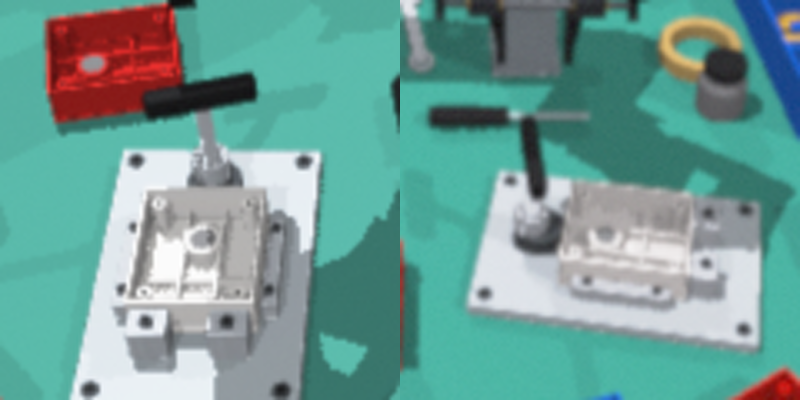

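View pics/w6.png

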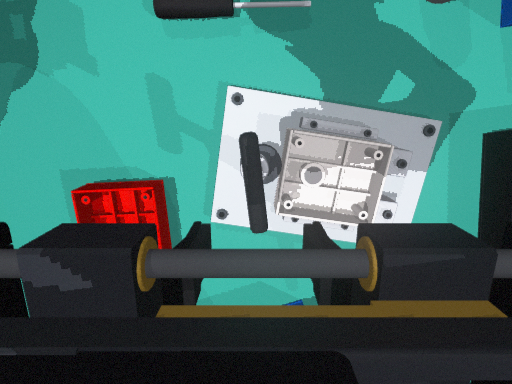

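The key stands upright and fully home (handle top at 0.152 m), with the cover against the stops. The handle slipped a little in the fingers at the end, so I regrip it aligned and check the hard stop once more.

```bash
python3 -m jog '[[0.6,0,0.0015,0.03,0,0,-6],[0.6,0,0.0015,0.08,0,0,-6],[0.6,0,-0.0015,0.12,0,0,-6],[0.6,0,-0.0015,0.143,0,0,-6],[0.6,0,-0.0015,0.143,0,0,-6],[0.2,0,-0.0015,0.143,0,0,-6],[0,0,-0.0015,0.143,0,0,-6],[0,0,-0.0015,0.143,0,0,-6],[0,0,-0.0015,0.143,0,0,-6],[0,0,-0.0015,0.143,0,0,-6]]'; python3 -c "
from rig import bot
s=bot.read_state();print(s['moment'],s['joint_positions'][5])"
python3 -m jog '[[0,0,0,0,0,0,1.5],[0,0,0,0,0,0,3],[0,0,0,0,0,0,3]]'; python3 -c "
from rig import bot
s=bot.read_state();print(s['moment'],s['joint_positions'][5])"
python3 -m jog '[[0,0,0,0,0,0,1.5],[0,0,0,0,0,0,3],[0,0,0,0,0,0,3]]'; python3 -c "
from rig import bot
s=bot.read_state();print(s['moment'],s['joint_positions'][5])"
```

```text
time_s: 17.08
position: [0.4559, -0.1844, 0.138]
tcp_rot: [[0.036, 0.999, 0.002], [0.999, -0.036, -0.001], [-0.001, 0.002, -1.0]]
force: [1.5, 0.2, 2.6]
opening: 0.205
grasp_force: 29.8
[ 0.02043346 -0.24783775  0.00922918] -33.02001203719274
time_s: 17.45
position: [0.456, -0.1845, 0.138]
tcp_rot: [[0.089, 0.996, 0.002], [0.996, -0.089, -0.001], [-0.001, 0.002, -1.0]]
force: [1.5, 0.2, 4.7]
opening: 0.209
grasp_force: 29.8
[ 0.05521881 -0.46790179  0.03024628] -30.00609589288762
time_s: 17.82
position: [0.456, -0.1844, 0.138]
tcp_rot: [[0.139, 0.99, 0.002], [0.99, -0.139, -0.001], [-0.001, 0.002, -1.0]]
force: [1.7, 2.4, 5.5]
opening: 0.208
grasp_force: 29.9
[ 0.19892352 -0.48173372  0.26917124] -27.058447948247647
```

```bash
for i in 1; do python3 -m jog '[[0,0,0,0,0,0,1.5],[0,0,0,0,0,0,3],[0,0,0,0,0,0,3]]'; done; python3 -c "
from rig import bot
s=bot.read_state();print(s['moment'],s['joint_positions'][5])"
python3 -m jog '[[0,0,0,0,0,0,1.5],[0,0,0,0,0,0,3],[0,0,0,0,0,0,3]]'; python3 -c "
from rig import bot
s=bot.read_state();print(s['moment'],s['joint_positions'][5])"
python3 disc.py | sed -n 3,4p
```

```text
time_s: 18.2
position: [0.4559, -0.1843, 0.138]
tcp_rot: [[0.19, 0.982, 0.001], [0.982, -0.19, -0.001], [-0.001, 0.002, -1.0]]
force: [3.2, 1.2, 5.4]
opening: 0.206
grasp_force: 30.2
[ 0.25716001 -0.53129287  0.61033866] -24.11602109727638
time_s: 18.58
position: [0.4559, -0.1842, 0.138]
tcp_rot: [[0.24, 0.971, 0.001], [0.971, -0.24, -0.001], [-0.001, 0.001, -1.0]]
force: [2.3, 1.4, 4.8]
opening: 0.209
grasp_force: 30.8
[ 0.2868598  -0.51706598  0.80885968] -21.151302649470303
now 995 frac out 0.0111 psi -4.0 3.0 -0.5
  mec 0.4724423587322235 -0.18591047823429108 0.025575224310159683 dir -4.035004996988987
```

The torque against angle repeats exactly, so this is the hard stop. Unload, release and retreat.

```bash
python3 -m jog '[[0,0,0,0,0,0,-3],[0,0,0,0,0,0,-6],[0,0,0,0,0,0,-9],[0.3,0,0,0,0,0,-9],[0.5,0,0,0,0,0,-9],[0.6,0,0,0,0,0,-9],[0.6,0,0,0,0,0,-9],[0.6,0,0,-0.01,0,0,-9],[0.6,0,0,-0.03,0,0,-9],[0.6,0,0,-0.06,0,0,-9],[0.6,0,0,-0.10,0,0,-9],[0.6,0,0,-0.14,0,0,-9],[0.6,0,0,-0.14,0,0,-9],[0.6,0,0,-0.14,0,0,-9]]'; python3 disc.py | sed -n 3,4p; python3 - <<'E'
from rig import viewer
from h import *
im=[]
for n in ("scene","side"):
    p,d=viewer.capture(n); ci=viewer.camera_info(n); P,u,v=cloud(d,ci)
    m=(np.hypot(P[:,0]-.457,P[:,1]+.185)<.07)&(P[:,2]>.142)&(P[:,2]<.162); c,wh,a=cv2.minAreaRect(P[m][:,:2].astype(np.float32)*1000); print(n,m.sum(),c,wh,a,np.percentile(P[m][:,2],[5,50,95]).round(4))
    q=ci["world_to_cam"]@[.53,-.1,.08,1]; x=int(ci["fx"]*q[0]/q[2]+ci["cx"]); y=int(ci["fy"]*q[1]/q[2]+ci["cy"])
    im.append(cv2.resize(p[y-80:y+80,x-80:x+80],(400,400),interpolation=cv2.INTER_CUBIC))
cv2.imwrite("pics/both4.png",np.hstack(im))
E
```

```text
time_s: 20.38
position: [0.4547, -0.1837, 0.2774]
tcp_rot: [[0.088, 0.996, -0.001], [0.996, -0.088, 0.0], [0.0, -0.001, -1.0]]
force: [-0.6, -0.4, -0.3]
opening: 0.599
grasp_force: 0.0
now 446 frac out 0.0112 psi -4.0 5.0 0.5
  mec 0.47288310527801514 -0.1848023682832718 0.024956505745649338 dir -0.008384833001185131
scene 198 (460.7119445800781, -182.46170043945312) (99.37922668457031, 22.9307804107666) 86.4793472290039 [0.1429 0.149  0.1527]
side 126 (457.87945556640625, -187.97442626953125) (97.80028533935547, 18.2428035736084) 87.69231414794922 [0.1444 0.1506 0.1529]
```

View pics/both4.png

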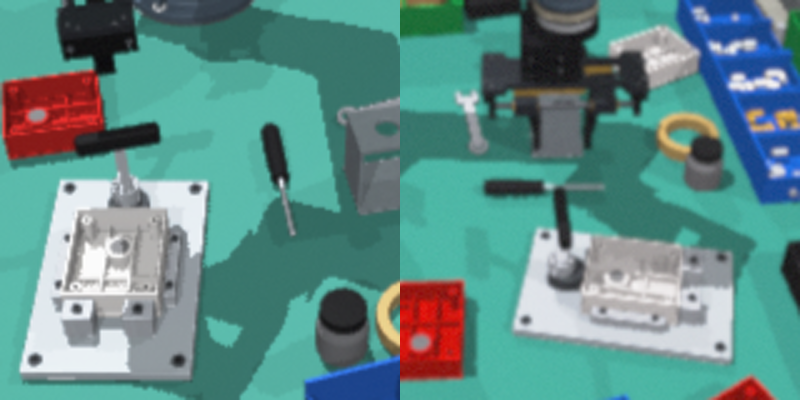

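The key stands upright in the socket (handle at about (118,138) left and (562,215) right), the cover touches both stops, and the gripper is clear.

```bash
python3 -c "
from rig import workorder
print(workorder.hand_in())"
```

```text
the job is handed in; nothing more can be done
None
```

The job is handed in: key14 stands fully home in the socket, the clamp is turned clockwise to its stop and the cover is against both stops. I saw nothing else on the bench disturbed; no score came back from the hand-in.

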